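# Brush out a cylinder barrel and hold the brush up for inspection

### The job

Take the bore brush standing in the aluminium cylinder barrel by its handle and scrub the bore with two full strokes: each time lift the brush about 5 cm, with the bristles still in the bore, and push it back to the bottom. Then draw it right out, tip it over to at least 60 degrees from upright, and hold it still and raised with the bristle head over the middle of the white inspection tray, at least 12 cm above the table and touching nothing but the gripper; the program finishes while still holding it there. Leave the other loose things on the bench where they are.

Things in the scene. Friction and masses are not known exactly. Their poses are not given: they have to be found in the camera images.
- brush_handle (a point): Bore brush, loose, stiff, round, 193 mm long, 80 to 150 g, standing nearly upright, handle up, in the barrel. This grip point: on its axis in its wooden handle (24 mm diameter, 90 mm long), 150 mm from the bristle end, 43 mm below the handle's top. z runs along the brush towards the handle's top. Balance point about 110 mm from the bristle end.
- brush_head (a point): Middle of the brush's bristle head, on its axis 29 mm from the bristle end; z towards the handle. The head is a stiff black cylinder of 39 mm diameter, 58 mm long; a steel rod (7 mm diameter, 45 mm long) joins it to the handle.
- brush_tip (a point): Centre of the flat bristle end of the brush.
- brush_top (a point): Centre of the top of the brush's handle.
- barrel: Upright aluminium cylinder barrel, fixed to the bench, closed at the bottom, open on top; on a round dark steel foot 92 mm in diameter and 12 mm thick. Origin at the centre of the underside of the foot, z up. Outside diameter 58 mm, wall 7 mm, bore 44 mm, rim 102 mm above the bench, bore 84 mm deep.
- bore_floor (a point): Centre of the bore's floor in the barrel, 18 mm above the bench, z up; the bristle end rests here at the start. (The rim is 84 mm above this point.)
- tray: Shallow white inspection tray fixed flat on the bench, 190 mm along its x, 150 mm along its y, 16 mm high, walls 4 mm; origin at the centre of its underside.
- marker: Bystander, loose, to be left alone: a marker pen lying flat, 138 mm long, 18 mm thick; origin under its middle, x along it.
- plug_gauge: Bystander, loose, to be left alone: a steel plug gauge standing upright, 32 mm diameter, 78 mm tall; origin at its foot.
- caliper: Bystander, loose, to be left alone: a caliper lying flat, 230 mm long, 75 mm wide; origin under its middle, x along it.
- mouse: Bystander, loose, to be left alone: a black computer mouse, 105 x 62 x 30 mm; origin under its middle.
- bushing: Bystander, loose, to be left alone: a short brass ring, 54 mm diameter, 28 mm tall; origin at its foot.
- roll: Bystander, loose, to be left alone: a white paper ring (label roll), 100 mm diameter, 25 mm tall, lying flat; origin at its foot.
Things that resemble listed ones, but are neither listed nor needed, are in the scene too. Of the things that look like the tray, take the one that is farthest to the robot's left at the start.

How it is judged:
On the way, in this order (a step that is already met when the one before it is completed fails the run):
1. first stroke up: the gripped brush is lifted 35 to 80 mm off the bore's floor, still in the bore (z of brush_tip in the frame of bore_floor between 0.035 and 0.08 m and horizontal distance between brush_tip and bore_floor below 0.012 m and contact force between brush and the fingers above 0.5 N), for 0.05 s.
2. first stroke down: the gripped brush is back within 10 mm of the floor (z of brush_tip in the frame of bore_floor below 0.01 m and horizontal distance between brush_tip and bore_floor below 0.012 m and contact force between brush and the fingers above 0.5 N), for 0.05 s.
3. second stroke up, 35 to 80 mm (all of step 1), for 0.05 s.
4. second stroke down, within 10 mm of the floor (all of step 2), for 0.05 s.
5. the brush is drawn out: its bristle end is above the barrel's rim (z of brush_tip in the frame of bore_floor above 0.086 m and contact force between brush and the fingers above 0.5 N), for 0.1 s.
At the end, for the whole second after the job is handed in: The brush is held in the fingers, at rest, over 55 degrees from upright, the middle of its bristle head within 55 mm (level) of the tray centre and above 100 mm, bristle end above 80 mm, handle top above 100 mm, touching neither tray, barrel nor plug gauge (angle between brush_head's own z axis and vertical above 0.96 rad and height (world z) of each of brush_head, brush_top above 0.1 m and height (world z) of brush_tip above 0.08 m and horizontal distance between brush_head and tray below 0.055 m and contact force between brush and the fingers above 0.5 N and contact force between brush and tray below 0.2 N and contact force between brush and barrel below 0.2 N and contact force between brush and plug_gauge below 0.2 N and linear speed of brush below 0.03 m/s and angular speed of brush below 0.2 rad/s); the arm keeps its last pose, push and grip.
It fails at once if a bystander is pushed more than 25 mm from its place (distance of any of marker, plug_gauge, caliper, mouse, bushing, roll from where it was at the start of the episode above 0.025 m).
It also fails if it takes over 48 s, if anything falls off the work surface, if the arm or the gripper's body presses on something with over 40 N, if the wrist force passes 120 N, or if a joint passes its speed limit or range.

### The arm

A 6-joint arm with a two-finger parallel gripper is mounted at the origin on the work surface. World frame = base frame: x ahead of the robot, y to its left, z up, the work surface at z = 0. Lengths are in m, angles in rad, forces in N, time in s.
With the tool pointing down it reaches from about 0.4 to 0.825 m from the base axis. Payload 7 kg.
Tool frame: the origin (TCP) lies on the centre line of the jaws, within the pads' length; the fingertips stand tip_reach ahead of it and the grasp point (between the pads) is the TCP (tip_reach is the distance from the TCP to the fingertips, in m); z points along the fingers, y is the line along which they close (so a half turn about z gives the same grasp; the last joint's range is limited). The gripper opens to 88 mm and grips with 3 to 60 N. Pads are 19 mm wide; open, the fingers measure 130 mm over their backs; the gripper's body (78 mm by 193 mm) begins 47 mm behind the grasp point.
Start: joints at [1.568, 0.359, 0.012, 0, -1.224, -0.288], TCP at [0.194, 0.647, 0.246] pointing down, gripper open.
Joint ranges: [-3.07, 3.07], [-1.43, 2.12], [-1.02, 1.25], [-3.03, 1.67], [-3.05, -0], [-3.03, 3.03]. Speed limits (rad/s): [2.39, 2.39, 3.01, 3.14, 3.14, 3.14].

### API

Orientations are given as [roll, pitch, yaw] about the fixed x, y, z axes, in that order (R = Rz(yaw) Ry(pitch) Rx(roll)).
In Python, from station import get_state, grab_frame, calibration, job_done, find_in, mark_of, tip_reach gives the robot as it stands.
- The arm moves only by the shell command python3 -m handwheel 'ROWS' [OPENING] [FORCE]. ROWS is JSON, a list of rows, each an object with "delta_pos": the shift along the world's x, y, z in units of 30 mm (1.0 is 30 mm), a list of three; "dr": the turn, a rotation vector about the world's x, y, z in degrees, a list of three. In form: [{"delta_pos": [tx, ty, tz], "dr": [rx, ry, rz]}, ...]. A call has 1 to 10 rows; each row shifts and turns the commanded pose from where the row before left it; what a row does not reach is not made up. A row lasts 1/10 s, in which the tool goes at most 50 mm and 8.59 degrees, less where a joint would pass 70% of its speed; a pose out of reach is approached as far as the arm can. A call is refused whole if a number of a shift passes 1 or a number of a turn 8.59, either way. A call with a gripper value outside its range is refused whole. OPENING is the closure, from -1 (fully open) to 1 (shut), set as the call begins (- or left out, the last holds). The fingers move at their own pace and stop on an object; FORCE is the grip in N (left out, the last holds). Time passes only in rows, so rows that do not move let the fingers close. It gives the time, the measured TCP pose, the force, the opening and the grip force at its end, in the units of the state.
- get_state(): the state, without advancing time (a new reading comes with each control period).
- grab_frame(name): name is "scene" or "top" or "wrist"; returns the picture (384x512x3 uint8, red, green, blue); there is no depth.
- calibration(name): a dict with "fx", "fy", "cx", "cy" (pixels), "extrinsics" (4x4, takes a point from world to camera coordinates). Camera axes: x right, y down, z forward; pixel columns grow to the right and rows downward; lengths in m; the calibration is good to about 2 mm. The wrist camera is an equidistant fisheye: a pixel r from the principal point sees the ray r / f radians off the axis. A picture is of the moment at which its call begins: read the wrist's pose just before it. calibration takes no time and is no camera call; for the wrist camera it gives the pose at the moment of the call.
- job_done(): hands the job in; it is judged then, once.
Trained networks look in the newest picture that a camera, given by its name, has taken for a name from the list of things; names that differ only in an ending like _2 or _b are one class to them, and where a whole thing is asked for, a point or a joint stands for the part that bears it (a point fixed in the world has none). Each returns a list of dicts, best first, with "conf" (0 to 1); they miss things now and then, are a little off and sometimes report something else, mostly with a low value. They report only what shows in the picture. A call takes as long as a camera call. They do not tell look-alikes from the thing itself.
- find_in(camera, query): "location" ([column, row] in pixels, amid what is visible of it).
- mark_of(camera, query): "location" ([column, row] in pixels: a listed point, or the origin of a listed thing).
The state is a dict: "t": time; "q": joint angles; "qd": joint speeds; "joint_efforts": joint torques, N m; "eef_pos": TCP position; "ee_rot": TCP orientation; "force": force on the tool from outside, world axes, zero at the start; "moment": the same for the moment, N m; "width": finger opening in m; "gripper_force": force on a finger pad.
Only numpy, scipy, OpenCV 4.12 (cv2) and the standard library are available. Lean on these libraries where they do the work, as an engineer would, in place of code of your own. Each camera call takes 0.05 s, during which the arm holds its last target. There are 200 camera calls.

## Working session

There is one attempt and no reset: what is moved stays moved. The work goes in short steps, Python scripts to look and compute and a shell command to move; the robot and the scene stay as the last step left them, time stands still between calls to the robot, and variables do not carry over. Pictures are saved under pics/ and viewed, at most 10 in all, crops included, and the job is handed in when it is done.

```bash
mkdir -p pics; cat > h.py <<'E'
import numpy as np, cv2
from station import *
def ray(cam,px):
    c=calibration(cam);E=np.array(c["extrinsics"]);R,t=E[:3,:3],E[:3,3]
    a=np.array([(px[0]-c["cx"])/c["fx"],(px[1]-c["cy"])/c["fy"]])
    if cam=="wrist":
        r=np.hypot(*a);d=np.array([*(a/max(r,1e-9)*np.sin(r)),np.cos(r)])
    else: d=np.array([*a,1])
    d=R.T@d;return -R.T@t,d/np.linalg.norm(d)
def atz(cam,px,z):
    o,d=ray(cam,px);return o+d*(z-o[2])/d[2]
def tri(obs):
    A=0;b=0
    for cam,px in obs:
        o,d=ray(cam,px);P=np.eye(3)-np.outer(d,d);A=A+P;b=b+P@o
    x=np.linalg.solve(A,b);return x,[np.linalg.norm(np.cross(x-ray(c,p)[0],ray(c,p)[1])) for c,p in obs]
E
python3 - <<'E'
from h import *
s=get_state();print(s["eef_pos"],s["ee_rot"],s["width"],s["force"],tip_reach)
ims=[]
Z=dict(brush_handle=.168,brush_top=.211,barrel=0,tray=0,bore_floor=.018)
for c in("scene","top"):
    im=grab_frame(c)[...,::-1].copy();ims.append(im);cv2.imwrite(f"pics/{c}0.png",im)
    for q in Z:
        for m in mark_of(c,q)[:4]:print(c,q,np.round(m["location"],1),round(m["conf"],2),np.round(atz(c,m["location"],Z[q]),3))
E
```

```text
[0.19342666 0.64622406 0.24463904] [ 3.13996789e+00 -1.48945077e-04 -2.90885255e-01] 0.08750647593134095 [0.4829428  0.20207929 0.49905234] 0.019
scene brush_handle [306.6 216.1] 0.71 [0.587 0.161 0.168]
scene brush_top [307.8 205.3] 0.68 [0.598 0.162 0.211]
scene brush_top [245.7 291.3] 0.59 [0.925 0.064 0.211]
scene barrel [302.6 263.6] 0.79 [0.593 0.161 0.   ]
scene tray [196. 194.] 0.85 [ 0.296 -0.257  0.   ]
scene tray [201.5 243.4] 0.75 [ 0.561 -0.156  0.   ]
scene bore_floor [303.9 256.7] 0.65 [0.583 0.162 0.018]
scene bore_floor [197.6 241.8] 0.42 [ 0.576 -0.163  0.018]
top brush_handle [208.2 167.8] 0.72 [0.584 0.167 0.168]
top brush_top [212.5 164. ] 0.72 [0.584 0.148 0.211]
top barrel [215.2 180.6] 0.67 [0.581 0.16  0.   ]
top barrel [382.2 210.8] 0.66 [ 0.46  -0.453  0.   ]
top barrel [218.2 176.2] 0.62 [0.598 0.149 0.   ]
top barrel [161.2 160.6] 0.38 [0.661 0.364 0.   ]
top tray [303.9 186.8] 0.89 [ 0.554 -0.169  0.   ]
top tray [327.5 256. ] 0.88 [ 0.299 -0.244  0.   ]
top bore_floor [214.2 179.7] 0.71 [0.58  0.162 0.018]
```

View pics/scene0.png

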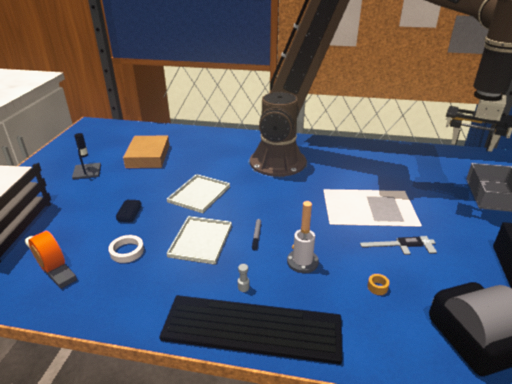

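View pics/top0.png

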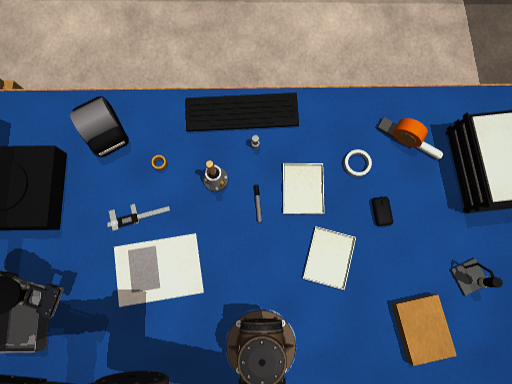

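The first brush_top hit, scene (307,205) / top (212,164), is the wooden handle in the barrel. The second, scene (246,291), is the plug gauge, so I reject it. There are two white trays: top (304,187), y≈-0.165, and top (327,256), y≈-0.25. The sheet at top (160,268) looks like flat paper. That makes the (304,187) tray my choice, and I'll check it in a crop.

```bash
python3 - <<'E'
from h import *
from scipy.spatial.transform import Rotation as Ro
P={}
for q in("brush_handle","brush_top","barrel","bore_floor","brush_head","plug_gauge","caliper","marker","bushing"):
    o=[]
    for c in("scene","top"):
        m=mark_of(c,q)
        if m:o.append((c,m[0]["location"]))
    if len(o)==2:
        x,e=tri(o);print(q,np.round(x,3),np.round(e,4),[np.round(k[1],0) for k in o])
a=cv2.imread("pics/scene0.png")[160:300,160:440];b=cv2.imread("pics/top0.png")[130:310,100:370]
a=cv2.resize(a,(780,390)[:2],interpolation=2)[:,:780];a=cv2.resize(cv2.imread("pics/scene0.png")[170:290,160:440],(700,300),interpolation=2);b=cv2.resize(b[:115],(700,298),interpolation=2)
cv2.imwrite("pics/crop.png",np.vstack([a,b]))
R0=Ro.from_euler("xyz",get_state()["ee_rot"])
az=np.arctan2(.161,.583)
for s in(1,-1):
    r=np.array([np.cos(az),np.sin(az),0]);t=np.array([-np.sin(az),np.cos(az),0])*s
    for tilt in(0,45):
        k=np.radians(tilt);z=r*np.sin(k)-np.array([0,0,1])*np.cos(k)
        R=Ro.from_matrix(np.c_[np.cross(t,z),t,z]);print(s,tilt,np.round((R*R0.inv()).as_rotvec(degrees=True),1))
E
```

```text
brush_handle [0.585 0.164 0.166] [0.0031 0.0031] [array([307., 216.]), array([208., 168.])]
brush_top [0.586 0.155 0.202] [0.0063 0.0063] [array([308., 205.]), array([212., 164.])]
barrel [ 0.584  0.161 -0.009] [0.0004 0.0004] [array([303., 264.]), array([215., 181.])]
bore_floor [0.581 0.162 0.016] [0. 0.] [array([304., 257.]), array([214., 180.])]
plug_gauge [ 0.724  0.012 -0.004] [0.0114 0.0114] [array([248., 290.]), array([258., 144.])]
caliper [ 0.45   0.441 -0.005] [0.0019 0.0019] [array([397., 245.]), array([138., 217.])]
marker [ 0.489  0.002 -0.01 ] [0.0049 0.0049] [array([254., 237.]), array([257., 205.])]
bushing [0.611 0.106 0.027] [0.27 0.27] [array([378., 293.]), array([301., 187.])]
1 0 [  -0.    -0.  -147.9]
1 45 [  59.5   -0.6 -138.1]
-1 0 [ 0.  -0.  32.1]
-1 45 [ -0.5 -45.6  30.4]
```

View pics/crop.png

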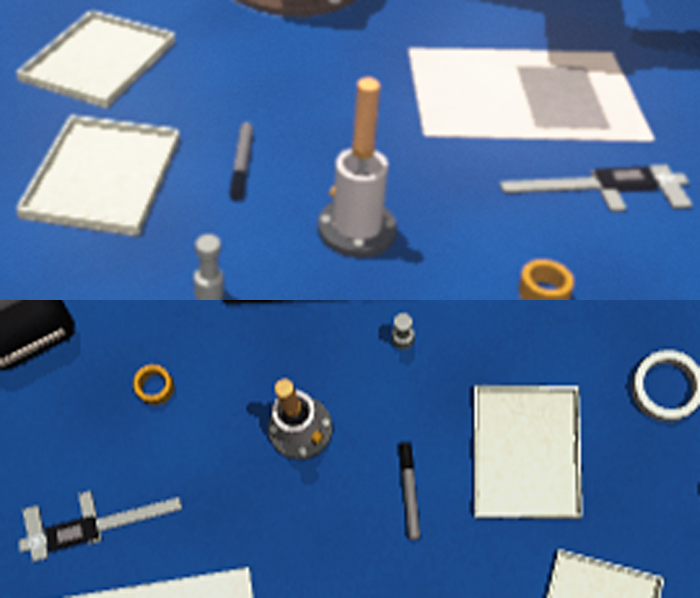

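The crop shows the brush standing in the only barrel. The sheet at top (160,268) is flat paper with no walls, so the leftmost real tray is the one at top (304,187), world (0.556,-0.165). I'll move to a pregrasp with the tool tilted 45° outward.

```bash
python3 -m handwheel '[{"delta_pos":[0.53,-0.84,0.2],"dr":[0,-2.28,1.52]},{"delta_pos":[0.53,-0.84,0.2],"dr":[0,-2.28,1.52]},{"delta_pos":[0.53,-0.84,0.2],"dr":[0,-2.28,1.52]},{"delta_pos":[0.53,-0.84,0.2],"dr":[0,-2.28,1.52]},{"delta_pos":[0.53,-0.84,0.2],"dr":[0,-2.28,1.52]},{"delta_pos":[0.53,-0.84,0.2],"dr":[0,-2.28,1.52]},{"delta_pos":[0.53,-0.84,0.2],"dr":[0,-2.28,1.52]},{"delta_pos":[0.53,-0.84,0.2],"dr":[0,-2.28,1.52]},{"delta_pos":[0.53,-0.84,0.2],"dr":[0,-2.28,1.52]},{"delta_pos":[0.53,-0.84,0.2],"dr":[0,-2.28,1.52]}]' -1
python3 -m handwheel '[{"delta_pos":[0.53,-0.84,0],"dr":[0,-2.28,1.52]},{"delta_pos":[0.53,-0.84,0],"dr":[0,-2.28,1.52]},{"delta_pos":[0.53,-0.84,0],"dr":[0,-2.28,1.52]},{"delta_pos":[0.53,-0.84,0],"dr":[0,-2.28,1.52]},{"delta_pos":[0.53,-0.84,0],"dr":[0,-2.28,1.52]},{"delta_pos":[0.53,-0.84,0],"dr":[0,-2.28,1.52]},{"delta_pos":[0.53,-0.84,0],"dr":[0,-2.28,1.52]},{"delta_pos":[0.53,-0.84,0],"dr":[0,-2.28,1.52]},{"delta_pos":[0.53,-0.84,0],"dr":[0,-2.28,1.52]},{"delta_pos":[0.53,-0.84,0],"dr":[0,-2.28,1.52]}]'
cat >> h.py <<'E'
from scipy.spatial.transform import Rotation as Ro
def st():
    s=get_state();R=Ro.from_euler("xyz",s["ee_rot"]).as_matrix()
    print("t",round(s["t"],2),"p",np.round(s["eef_pos"],4),"q",np.round(s["q"],2),"w",round(s["width"],4),"F",np.round(s["force"],1),"gf",round(s["gripper_force"],1));print("y",np.round(R[:,1],3),"z",np.round(R[:,2],3));return s,R
E
python3 - <<'E'
from h import *
s,R=st()
w=grab_frame("wrist");cv2.imwrite("pics/w1.png",w[...,::-1])
for q,z in(("brush_handle",.168),("brush_top",.211)):
    m=mark_of("wrist",q)
    if m:print(q,m[0],atz("wrist",m[0]["location"],z))
E
```

```text
t: 2.5
eef_pos: [0.353, 0.3937, 0.3061]
ee_rot: [-3.076, -0.393, -0.034]
force: [-0.2, 0.4, 0.2]
width: 0.0874
gripper_force: 0.0
t: 3.5
eef_pos: [0.5219, 0.1433, 0.3322]
ee_rot: [-3.129, -0.753, 0.267]
force: [0.3, 1.2, 0.8]
width: 0.0876
gripper_force: 0.0
t 3.5 p [0.5219 0.1433 0.3322] q [ 0.6  -0.3  -1.02  1.03 -0.25  0.31] w 0.0876 F [0.3 1.2 0.8] gf 0.0
y [ 0.272 -0.962 -0.009] z [ 0.656  0.193 -0.729]
brush_handle {'location': [261.5, 238.9], 'conf': 0.78} [0.58301451 0.15117065 0.168     ]
brush_top {'location': [262.2, 224.5], 'conf': 0.61} [0.58326227 0.15235982 0.211     ]
```

View pics/w1.png

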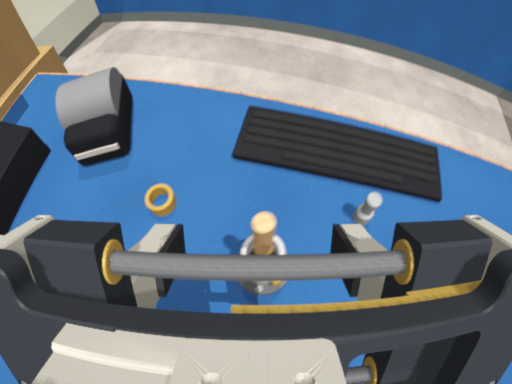

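The wrist view shows the handle top at (262,222), centred between the fingers, and no bystanders nearby. The elbow reached its limit (q3 = -1.02), so I'll go further out and come down from above instead.

```bash
python3 -m handwheel '[{"delta_pos":[0.5,0.13,0],"dr":[0,0,0]},{"delta_pos":[0.5,0.13,0],"dr":[0,0,0]},{"delta_pos":[0.5,0.13,0],"dr":[0,0,0]},{"delta_pos":[0.5,0.13,-0.5],"dr":[0,0,0]},{"delta_pos":[0,0,-0.5],"dr":[0,0,0]},{"delta_pos":[0,0,0],"dr":[0,0,0]},{"delta_pos":[0,0,0],"dr":[0,0,0]}]'
python3 - <<'E'
from h import *
s,R=st()
obs={}
grab_frame("wrist")
for q,z in(("brush_handle",.168),("brush_top",.211),("bore_floor",.018),("barrel",0)):
    m=mark_of("wrist",q)
    if m:print(q,m[0],np.round(atz("wrist",m[0]["location"],z),3))
E
```

```text
t: 4.35
eef_pos: [0.5777, 0.1574, 0.3202]
ee_rot: [-3.131, -0.75, 0.264]
force: [-0.1, -1.5, -1.0]
width: 0.0875
gripper_force: 0.0
t 4.35 p [0.5777 0.1574 0.3202] q [ 0.29 -0.17 -0.99  1.52 -0.    0.04] w 0.0875 F [-0.1 -1.5 -1. ] gf 0.0
y [ 0.268 -0.963 -0.008] z [ 0.655  0.188 -0.732]
brush_handle {'location': [260.9, 286.6], 'conf': 0.72} [0.584 0.156 0.168]
brush_top {'location': [257.6, 278.4], 'conf': 0.98} [0.584 0.16  0.211]
bore_floor {'location': [259.5, 301.0], 'conf': 0.94} [0.584 0.158 0.018]
barrel {'location': [260.2, 301.1], 'conf': 0.73} [0.586 0.157 0.   ]
```

```bash
python3 -m handwheel '[{"delta_pos":[0,0,0],"dr":[-0.8,2.9,0]},{"delta_pos":[0,0,0],"dr":[-0.8,2.9,0]},{"delta_pos":[0,0,0],"dr":[-0.8,2.9,0]},{"delta_pos":[0,0,0],"dr":[-0.8,2.9,0]},{"delta_pos":[0,0,0],"dr":[-0.8,2.9,0]},{"delta_pos":[0,0,0],"dr":[-0.8,2.9,0]},{"delta_pos":[0,0,0],"dr":[-0.8,2.9,0]},{"delta_pos":[0,0,0],"dr":[-0.8,2.9,0]},{"delta_pos":[0,0,0],"dr":[0,0,0]},{"delta_pos":[0,0,0],"dr":[0,0,0]}]'
python3 -c "
from h import *
st()"
```

```text
t: 5.6
eef_pos: [0.5995, 0.1471, 0.3442]
ee_rot: [3.124, -0.461, 0.263]
force: [0.9, -0.1, -0.6]
width: 0.0877
gripper_force: 0.0
t 5.6 p [0.5995 0.1471 0.3442] q [ 0.66 -0.05 -0.45  0.28 -0.76  1.01] w 0.0877 F [ 0.9 -0.1 -0.6] gf 0.0
y [ 0.253 -0.967  0.016] z [ 0.434  0.099 -0.895]
```

```bash
python3 -m handwheel '[{"delta_pos":[-0.12,0.11,-0.4],"dr":[0,0,0]},{"delta_pos":[-0.12,0.11,-0.4],"dr":[0,0,0]},{"delta_pos":[-0.12,0.11,-0.4],"dr":[0,0,0]},{"delta_pos":[-0.12,0.11,-0.4],"dr":[0,0,0]},{"delta_pos":[0,0,-0.4],"dr":[0,0,0]},{"delta_pos":[0,0,-0.4],"dr":[0,0,0]},{"delta_pos":[0,0,0],"dr":[0,0,0]},{"delta_pos":[0,0,0],"dr":[0,0,0]},{"delta_pos":[0,0,0],"dr":[0,0,0]}]'
python3 - <<'E'
from h import *
s,R=st()
w=grab_frame("wrist");cv2.imwrite("pics/w2.png",w[...,::-1])
for q,z in(("brush_handle",.168),("brush_top",.211),("bore_floor",.018)):
    m=mark_of("wrist",q)
    if m:print(q,m[0],np.round(atz("wrist",m[0]["location"],z),3))
E
```

```text
t: 6.5
eef_pos: [0.5854, 0.1596, 0.2734]
ee_rot: [3.124, -0.462, 0.263]
force: [0.3, -0.3, 0.7]
width: 0.0874
gripper_force: 0.0
t 6.5 p [0.5854 0.1596 0.2734] q [ 0.69 -0.02 -0.62  0.38 -0.58  0.86] w 0.0874 F [ 0.3 -0.3  0.7] gf 0.0
y [ 0.252 -0.968  0.016] z [ 0.435  0.098 -0.895]
brush_handle {'location': [258.1, 251.6], 'conf': 0.88} [0.586 0.155 0.168]
brush_top {'location': [256.2, 257.3], 'conf': 0.6} [0.582 0.157 0.211]
bore_floor {'location': [254.3, 249.1], 'conf': 0.6} [0.585 0.158 0.018]
```

View pics/w2.png

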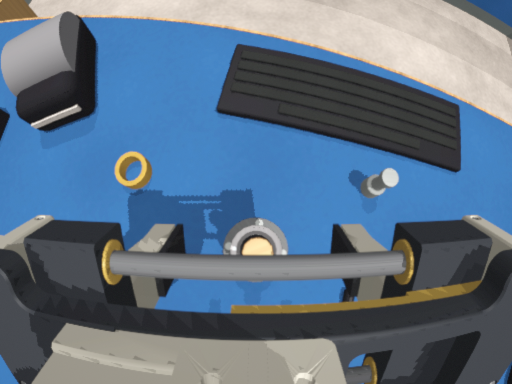

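The wrist view shows the handle top at (257,250), under the spindle bar and centred between the fingers, with the barrel concentric around it. I'll descend and close.

```bash
python3 -m handwheel '[{"delta_pos":[0,0,-0.5],"dr":[0,0,0]},{"delta_pos":[0,0,-0.5],"dr":[0,0,0]},{"delta_pos":[0,0,-0.5],"dr":[0,0,0]},{"delta_pos":[0,0,-0.5],"dr":[0,0,0]},{"delta_pos":[0,0,-0.5],"dr":[0,0,0]},{"delta_pos":[0,0,-0.5],"dr":[0,0,0]},{"delta_pos":[0,0,-0.4],"dr":[0,0,0]},{"delta_pos":[0,0,0],"dr":[0,0,0]},{"delta_pos":[0,0,0],"dr":[0,0,0]}]'
python3 -c "
from h import *
st()"
python3 -m handwheel '[{"delta_pos":[0,0,0],"dr":[0,0,0]},{"delta_pos":[0,0,0],"dr":[0,0,0]},{"delta_pos":[0,0,0],"dr":[0,0,0]},{"delta_pos":[0,0,0],"dr":[0,0,0]},{"delta_pos":[0,0,0],"dr":[0,0,0]},{"delta_pos":[0,0,0],"dr":[0,0,0]},{"delta_pos":[0,0,0],"dr":[0,0,0]},{"delta_pos":[0,0,0],"dr":[0,0,0]},{"delta_pos":[0,0,0],"dr":[0,0,0]},{"delta_pos":[0,0,0],"dr":[0,0,0]}]' 1 40
python3 -c "
from h import *
st()"
```

```text
t: 7.6
eef_pos: [0.5856, 0.1589, 0.1708]
ee_rot: [3.122, -0.46, 0.263]
force: [0.9, -0.2, -0.1]
width: 0.0875
gripper_force: 0.0
t 7.6 p [0.5856 0.1589 0.1708] q [ 0.59  0.09 -0.88  0.77 -0.24  0.52] w 0.0875 F [ 0.9 -0.2 -0.1] gf 0.0
y [ 0.251 -0.968  0.017] z [ 0.434  0.097 -0.896]
t: 8.6
eef_pos: [0.5854, 0.1596, 0.1706]
ee_rot: [3.123, -0.461, 0.263]
force: [-0.2, 0.8, -0.6]
width: 0.0233
gripper_force: 39.9
t 8.6 p [0.5854 0.1596 0.1706] q [ 0.59  0.09 -0.88  0.77 -0.23  0.51] w 0.0233 F [-0.2  0.8 -0.6] gf 39.9
y [ 0.252 -0.968  0.016] z [ 0.434  0.098 -0.896]
```

It's gripped: width is 23.3 mm with no side force. First stroke next.

```bash
python3 -m handwheel '[{"delta_pos":[0,0,0.3],"dr":[0,0,0]},{"delta_pos":[0,0,0.3],"dr":[0,0,0]},{"delta_pos":[0,0,0.3],"dr":[0,0,0]},{"delta_pos":[0,0,0.3],"dr":[0,0,0]},{"delta_pos":[0,0,0.3],"dr":[0,0,0]},{"delta_pos":[0,0,0.3],"dr":[0,0,0]},{"delta_pos":[0,0,0],"dr":[0,0,0]},{"delta_pos":[0,0,0],"dr":[0,0,0]},{"delta_pos":[0,0,0],"dr":[0,0,0]}]'
python3 - <<'E'
from h import *
s,R=st()
ob={}
im=[]
for c in("scene","top"):
    f=grab_frame(c)
    for q in("brush_top","brush_handle"):
        m=mark_of(c,q)
        if m:ob.setdefault(q,[]).append((c,m[0]["location"]))
    a,b=((240,150),(140,100))[c=="top"] ;im.append(cv2.resize(f[b:b+130,a:a+130,::-1],(390,390),interpolation=2))
for q in ob:print(q,tri(ob[q]))
cv2.imwrite("pics/up1.png",np.hstack(im))
E
```

```text
t: 9.5
eef_pos: [0.585, 0.1591, 0.2238]
ee_rot: [3.123, -0.459, 0.263]
force: [-0.7, -0.8, -0.9]
width: 0.0231
gripper_force: 39.9
t 9.5 p [0.585  0.1591 0.2238] q [ 0.67  0.03 -0.73  0.48 -0.44  0.76] w 0.0231 F [-0.7 -0.8 -0.9] gf 39.9
y [ 0.252 -0.968  0.017] z [ 0.433  0.097 -0.896]
brush_top (array([1.26013583, 0.1875642 , 0.6838216 ]), [np.float64(2.7863784897804254e-17)])
brush_handle (array([1.3604904 , 0.18810262, 0.74399636]), [np.float64(4.378244108969851e-17)])
```

View pics/up1.png

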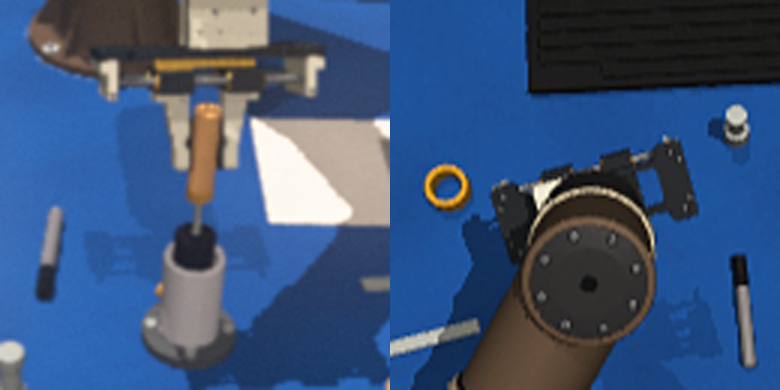

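The scene view shows the brush lifted about 53 mm in the fingers, with roughly half the black head above the rim and the rest still in the bore. Next: down, up, down.

```bash
python3 -m handwheel '[{"delta_pos":[0,0,-0.3],"dr":[0,0,0]},{"delta_pos":[0,0,-0.3],"dr":[0,0,0]},{"delta_pos":[0,0,-0.3],"dr":[0,0,0]},{"delta_pos":[0,0,-0.3],"dr":[0,0,0]},{"delta_pos":[0,0,-0.3],"dr":[0,0,0]},{"delta_pos":[0,0,-0.22],"dr":[0,0,0]},{"delta_pos":[0,0,0],"dr":[0,0,0]},{"delta_pos":[0,0,0],"dr":[0,0,0]},{"delta_pos":[0,0,0],"dr":[0,0,0]}]'
python3 -m handwheel '[{"delta_pos":[0,0,0.3],"dr":[0,0,0]},{"delta_pos":[0,0,0.3],"dr":[0,0,0]},{"delta_pos":[0,0,0.3],"dr":[0,0,0]},{"delta_pos":[0,0,0.3],"dr":[0,0,0]},{"delta_pos":[0,0,0.3],"dr":[0,0,0]},{"delta_pos":[0,0,0.22],"dr":[0,0,0]},{"delta_pos":[0,0,0],"dr":[0,0,0]},{"delta_pos":[0,0,0],"dr":[0,0,0]},{"delta_pos":[0,0,0],"dr":[0,0,0]}]'
python3 -m handwheel '[{"delta_pos":[0,0,-0.3],"dr":[0,0,0]},{"delta_pos":[0,0,-0.3],"dr":[0,0,0]},{"delta_pos":[0,0,-0.3],"dr":[0,0,0]},{"delta_pos":[0,0,-0.3],"dr":[0,0,0]},{"delta_pos":[0,0,-0.3],"dr":[0,0,0]},{"delta_pos":[0,0,-0.22],"dr":[0,0,0]},{"delta_pos":[0,0,0],"dr":[0,0,0]},{"delta_pos":[0,0,0],"dr":[0,0,0]},{"delta_pos":[0,0,0],"dr":[0,0,0]}]'
python3 -c "
from h import *
st()"
```

```text
t: 10.7
eef_pos: [0.5854, 0.1595, 0.173]
ee_rot: [3.123, -0.461, 0.263]
force: [1.1, 0.1, -1.4]
width: 0.0232
gripper_force: 39.9
t: 11.6
eef_pos: [0.585, 0.1592, 0.2239]
ee_rot: [3.123, -0.46, 0.263]
force: [0.8, 0.1, -1.6]
width: 0.0234
gripper_force: 39.9
t: 12.5
eef_pos: [0.5852, 0.1593, 0.1727]
ee_rot: [3.123, -0.46, 0.263]
force: [-0.8, -0.4, -0.9]
width: 0.0232
gripper_force: 40.0
t 12.5 p [0.5852 0.1593 0.1727] q [ 0.6   0.08 -0.87  0.74 -0.25  0.53] w 0.0232 F [-0.8 -0.4 -0.9] gf 40.0
y [ 0.252 -0.968  0.017] z [ 0.433  0.097 -0.896]
```

```bash
python3 -m handwheel '[{"delta_pos":[0,0,0.5],"dr":[0,0,0]},{"delta_pos":[0,0,0.5],"dr":[0,0,0]},{"delta_pos":[0,0,0.5],"dr":[0,0,0]},{"delta_pos":[0,0,0.5],"dr":[0,0,0]},{"delta_pos":[0,0,0.5],"dr":[0,0,0]},{"delta_pos":[0,0,0.5],"dr":[0,0,0]},{"delta_pos":[0,0,0.5],"dr":[0,0,0]},{"delta_pos":[0,0,0.5],"dr":[0,0,0]},{"delta_pos":[0,0,0.5],"dr":[0,0,0]},{"delta_pos":[0,0,0.5],"dr":[0,0,0]}]'
python3 -m handwheel '[{"delta_pos":[0,0,0],"dr":[0,0,0]},{"delta_pos":[0,-0.5,0],"dr":[0,0,0]},{"delta_pos":[0,-0.5,0],"dr":[0,0,0]},{"delta_pos":[0,-0.5,0],"dr":[-3,0,0]},{"delta_pos":[0,-0.5,0],"dr":[-3,0,0]},{"delta_pos":[0,-0.5,0],"dr":[-3,0,0]},{"delta_pos":[0,-0.5,0],"dr":[-3,0,0]},{"delta_pos":[0,0,0],"dr":[-3,0,0]},{"delta_pos":[0,0,0],"dr":[-3,0,0]},{"delta_pos":[0,0,0],"dr":[0,0,0]}]'
python3 -c "
from h import *
st()"
```

```text
t: 13.5
eef_pos: [0.5848, 0.1597, 0.3236]
ee_rot: [3.124, -0.46, 0.263]
force: [-0.4, 0.4, -1.0]
width: 0.0235
gripper_force: 40.0
t: 14.5
eef_pos: [0.5848, 0.0698, 0.3213]
ee_rot: [2.797, -0.356, 0.395]
force: [-0.2, 0.3, -1.5]
width: 0.0234
gripper_force: 40.0
t 14.5 p [0.5848 0.0698 0.3213] q [ 0.67 -0.04 -0.62  0.59 -0.84  0.87] w 0.0234 F [-0.2  0.3 -1.5] gf 40.0
y [ 0.254 -0.914  0.316] z [ 0.432 -0.185 -0.882]
```

Tracking is good. I'll continue the tip-over in two batches.

```bash
python3 -m handwheel '[{"delta_pos":[-0.1,-0.3,0],"dr":[-4,0,0]},{"delta_pos":[-0.1,-0.3,0],"dr":[-4,0,0]},{"delta_pos":[-0.1,-0.3,0],"dr":[-4,0,0]},{"delta_pos":[-0.1,-0.3,0],"dr":[-4,0,0]},{"delta_pos":[-0.1,-0.3,0],"dr":[-4,0,0]},{"delta_pos":[-0.1,-0.3,0],"dr":[-4,0,0]},{"delta_pos":[-0.1,-0.3,0],"dr":[-4,0,0]},{"delta_pos":[0,0,0],"dr":[0,0,0]}]'
python3 -c "
from h import *
st()"
```

```text
t: 15.3
eef_pos: [0.5635, 0.0059, 0.321]
ee_rot: [2.346, -0.138, 0.508]
force: [0.3, -0.3, -1.8]
width: 0.0237
gripper_force: 40.0
t 15.3 p [0.5635 0.0059 0.321 ] q [ 0.73  0.03 -0.79  0.94 -1.09  0.69] w 0.0237 F [ 0.3 -0.3 -1.8] gf 40.0
y [ 0.254 -0.659  0.708] z [ 0.432 -0.577 -0.693]
```

```bash
python3 -m handwheel '[{"delta_pos":[0,-0.2,0],"dr":[-4,0,0]},{"delta_pos":[0,-0.2,0],"dr":[-4,0,0]},{"delta_pos":[0,-0.2,0],"dr":[-4,0,0]},{"delta_pos":[0,-0.2,0],"dr":[-4,0,0]},{"delta_pos":[0,-0.2,0],"dr":[-4,0,0]},{"delta_pos":[0,-0.2,0],"dr":[-4,0,0]},{"delta_pos":[0,-0.2,0],"dr":[-4,0,0]},{"delta_pos":[0,0,0],"dr":[0,0,0]},{"delta_pos":[0,0,0],"dr":[0,0,0]},{"delta_pos":[0,0,0],"dr":[0,0,0]}]'
python3 - <<'E'
from h import *
s,R=st()
Rg=Ro.from_euler("xyz",[3.123,-.46,.263]).as_matrix()
u=R@Rg.T@np.array([0,0,1.]);print("u",u,"tilt",np.degrees(np.arccos(u[2])),"head",np.array(s["eef_pos"])-.124*u)
im=[]
for c,q0 in(("scene",(130,110)),("top",(170,110))):
    f=grab_frame(c)
    for q in("brush_head","brush_tip","brush_top"):
        m=mark_of(c,q)
        if m:print(c,q,np.round(m[0]["location"]),round(m[0]["conf"],2))
    K=calibration(c);E=np.array(K["extrinsics"]);p=E[:3,:3]@(np.array(s["eef_pos"])-.124*u)+E[:3,3];print("exp",c,p[0]/p[2]*K["fx"]+K["cx"],p[1]/p[2]*K["fy"]+K["cy"])
    a,b=q0;im.append(cv2.resize(f[b:b+160,a:a+160,::-1],(400,400),interpolation=2))
cv2.imwrite("pics/end1.png",np.hstack(im))
E
```

```text
t: 16.3
eef_pos: [0.5645, -0.0353, 0.3232]
ee_rot: [1.923, 0.099, 0.516]
force: [0.5, 0.1, -1.1]
width: 0.0236
gripper_force: 40.0
t 16.3 p [ 0.5645 -0.0353  0.3232] q [ 0.71  0.2  -0.93  1.21 -1.35  0.55] w 0.0236 F [ 0.5  0.1 -1.1] gf 40.0
y [ 0.251 -0.254  0.934] z [ 0.434 -0.833 -0.343]
u [-2.24363353e-04  9.60262862e-01  2.79097090e-01] tilt 73.79367640482413 head [ 0.56454009 -0.1544081   0.28858401]
scene brush_head [192. 162.] 0.72
scene brush_tip [185. 160.] 0.97
scene brush_top [254. 156.] 0.81
exp scene 193.88413292045675 162.81295396117582
top brush_head [312. 158.] 0.57
top brush_tip [318. 165.] 0.71
exp top 310.1101590509015 161.93538808095212
```

View pics/end1.png

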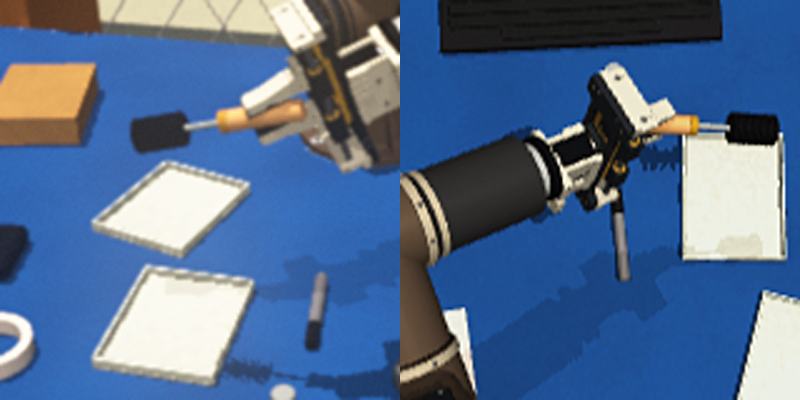

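The brush is held and tipped about 74°, with the head at scene (192,162) / top (312,158), as predicted from kinematics. It triangulates about 12 mm from the tray centre and 0.29 m up, touching nothing else, so I'm handing in.

```bash
python3 -c "
from h import *
s,_=st();print(np.abs(s['qd']).max());print(job_done())"
```

```text
t 16.7 p [ 0.5643 -0.0355  0.323 ] q [ 0.71  0.2  -0.93  1.21 -1.35  0.55] w 0.0233 F [-0.7  0.2 -0.5] gf 40.0
y [ 0.252 -0.251  0.935] z [ 0.434 -0.834 -0.341]
0.0047458907152145464
the job is handed in; nothing more can be done
None
```

I scrubbed the bore with two full strokes, drew the brush out and handed in at 16.7 s with it held still, tipped about 74° and its head about 0.29 m above the tray, roughly 12 mm from the centre; no verdict came back.

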